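Scrape the resin tray into the waste pot

TASK

Tip the little steel drip tray on its stand up by its black rear handle so that it stays tilted right at its stop, with its open lip over the white waste pot. Then take the scraper from its holder, set its blade edge down on the tray floor behind the three stuck resin pieces, pressing only so hard that the tray does not sink back noticeably, and sweep all three off the lip into the pot. Put the scraper back in its holder as it was, leave the tray tipped up, and do not shift the pot, the bottles or the timer.

Things in the scene. Friction and masses are not known exactly. Their poses are not given: they have to be found in the camera images.
- stand: grey fixed stand, 120 x 116 mm base, two uprights 108 mm high. Origin on the worktop straight below the tray's hinge; +x along the tray from lip to handle, y along the hinge. The hinge is stiff (friction 0.7 N m, tray 0.35 kg) and keeps the tray at any angle, but pushing down on the rear floor with more than about 7 N makes the tray sink back.
- tray: steel tray on the stand, starts level, tips handle end up to a stop at 0.42 rad. Origin on the hinge axis, 100 mm up, on the floor's upper face at mid width; x along the floor from lip to handle, z square to it. Floor 4 mm thick from x = -37 mm (open lip) to +95 mm (rear wall, 4 mm thick), 68 mm wide between side walls; walls 14 mm high.
- tray_handle (a point): grip point on the tray's handle, a black upright fin 48 mm long (tray x), 10 mm wide (tray y), 32 mm high, behind the rear wall. The point is at x = 127, z = 18 mm of the tray's frame, 10 mm below the fin's top, 20 mm from its rear end, mid width. Pinch it from above across the 10 mm. Axes as the tray's.
- tray_lip (a point): middle of the tray's open lip on the floor's upper face (x = -37 mm of the tray's frame). Axes as the tray's.
- resin_0: flat piece of set amber mounting resin, 14 x 16 x 5 mm, 12 g, clinging to the tray floor by high friction (about 1.2: tilting alone does not shift it). Origin at the centre of its underside, z up. Nearest the lip.
- resin_1: flat piece of set amber mounting resin, 14 x 16 x 5 mm, 12 g, clinging to the tray floor by high friction (about 1.2: tilting alone does not shift it). Origin at the centre of its underside, z up. The middle one.
- resin_2: flat piece of set amber mounting resin, 14 x 16 x 5 mm, 12 g, clinging to the tray floor by high friction (about 1.2: tilting alone does not shift it). Origin at the centre of its underside, z up. Farthest from the lip.
- pot: loose open round white pot below the lip, rim diameter 92 mm, 58 mm high, wall 3 mm, 0.2 kg. Origin at the centre of its underside.
- scraper: black scraper hanging blade down in the holder, about 110 g. Origin in the middle of the grip; z up, away from the blade; x across the thickness, y along the blade. Grip block 14 mm thick (x), 40 mm wide (y), z = -21 to +31 mm: pinch it from above across the 14 mm. Below it a flange 26 x 70 x 5 mm (z = -26 to -21 mm) that rests on the holder.
- scraper_sheath (a point): middle of the mouth of the scraper's sheath (9 x 46 mm), 39 mm below the scraper's origin. Out of it stands a straight steel blade 3 mm thick, 52 mm wide. The blade slides: its edge is anywhere from 54 to 72 mm below the scraper's origin, different each time and not measured, so feel for it. Friction holds it; over about 15 N along it pushes it in.
- holder: fixed grey scraper holder, 60 x 104 mm base, origin at the centre of its underside. Upright slot 16 mm wide (its x) and 62 mm long (its y), 51 mm deep, open at the top. The scraper stands in it with its y along the slot.
- holder_seat (a point): middle of the slot's mouth at the holder's top, 59 mm above the worktop; the scraper stands home when its origin is 26 mm above this level. Axes as the holder's.
- bottle: brown reagent bottle with black cap, 40 mm diameter, 85 mm high, bystander. Origin at the centre of its underside.
- timer: white bench timer standing on edge, 21 x 62 x 54 mm, bystander. Origin at the centre of its underside.
- dropper_bottle: small white bottle, 26 mm diameter, 68 mm high, bystander. Origin at the centre of its underside.

How it is judged:
By the outcome, as a careful person would: the job done as asked, in the order asked, and still so for the second after the job is handed in, with the robot touching nothing.
It also fails if it takes over 64 s, if anything falls off the work surface, if the arm or the gripper's body presses on something with over 40 N, if the wrist force passes 120 N, or if a joint passes its speed limit or range.

ROBOT

A 7-joint arm with a two-finger parallel gripper is mounted at the origin on a cart in front of the work surface, level with it; the furniture and walls round the work are solid. World frame = base frame: x ahead of the robot, y to its left, z up, the work surface at z = 0. Lengths are in m, angles in rad, forces in N, time in s.
With the tool pointing down it reaches from about 0.425 to 0.825 m from the base axis. Payload 3.6 kg.
Tool frame: the origin (TCP) lies at the very end of the fingers, on their centre line; the grasp point (between the pads) lies 19 mm behind it; x points along the fingers, z is the direction in which the jaws open and shut, and the axes are right-handed (so a half turn about x gives the same grasp; the last joint's range is limited). The gripper opens to 85 mm and grips with 20 to 120 N. Pads are 22 mm wide; open, the fingers measure 114 mm over their backs; the gripper's body (76 mm by 85 mm) begins 54 mm behind the grasp point. The pads swing forward as they close: fully open they stand 13 mm farther back than shut.
Start: joints at [-1.185, 0.615, -0.013, 1.423, 0.008, 1.103, -0.04], TCP at [0.261, 0.595, 0.2] pointing down, gripper open.
Joint ranges: [-3.12, 3.12], [-0.3, 2.06], [-1.34, 1.32], [0.26, 2.42], [-1.36, 4.5], [0.01, 1.98], [-2.84, 2.84]. Speed limits (rad/s): [2.79, 2.79, 3.14, 3.14, 3.14, 3.14, 3.14].

INTERFACE

Orientations are given as [roll, pitch, yaw] about the fixed x, y, z axes, in that order (R = Rz(yaw) Ry(pitch) Rx(roll)).
In Python, from workcell import sensors, camera, robot gives the robot as it stands. The module is installed in compiled form; this text tells all that it offers.
- The arm moves only by the tool step_arm, never from a script. Its argument "series" is a list of rows, each a list of 7 numbers: the turn, a rotation vector about the tool's x, y, z in rad, then the shift along the tool's x, y, z in m, then the finger opening in m, from 0 to 0.0854. A call has 1 to 10 rows; each row shifts and turns the commanded pose from where the row before left it, along the tool's axes as they then stand; what a row does not reach is not made up. A row lasts 1/8 s, in which the tool goes at most 62.5 mm and 10.7 degrees, less where a joint would pass 70% of its speed; a pose out of reach is approached as far as the arm can. A call with a gripper value outside its range is refused whole. The fingers move at their own pace and stop on an object; the grip force is fixed at half the most. Time passes only in rows, so rows that do not move let the fingers close. It gives the time, the measured TCP pose, the force and the opening at its end, in the units of the state.
- sensors.get_obs(): the state, without advancing time (a new reading comes with each control period).
- camera(name): name is "side" or "top" or "wrist"; returns a dict with "pixels" (400x640x3 uint8, red, green, blue), "fov_y" (degrees; the focal length in pixels is half the picture's height over the tangent of half this angle, whatever the lens; pixels are square), "cx", "cy" (the principal point, pixels), "rvec" (rotation vector, rad) and "tvec" (3), from world to camera coordinates, as OpenCV has them. Camera axes: x right, y down, z forward; pixel columns grow to the right and rows downward; lengths in m; the calibration is good to about 2 mm. The wrist camera is an equidistant fisheye: a pixel r from the principal point sees the ray r / f radians off the axis. A picture is of the moment at which its call begins. There is no depth.
- robot.close_job(): hands the job in, once; it reports no verdict.
The state is a dict: "time": time; "q": joint angles; "dq": joint speeds; "joint_efforts": joint torques, N m; "eef_pos": TCP position; "tcp_rot": TCP orientation; "contact_force": force on the tool from outside, world axes, zero at the start; "wrist_torque": the same for the moment, N m; "width": finger opening in m.
Only numpy, scipy, OpenCV 4.12 (cv2) and the standard library are available. Lean on these libraries where they do the work, as an engineer would, in place of code of your own. Each camera call takes 0.05 s, during which the arm holds its last target. There are 200 camera calls.

## Working session

There is one attempt and no reset: what is moved stays moved. The work goes in short steps, Python scripts to look and compute and a tool call to move; the robot and the scene stay as the last step left them, time stands still between calls to the robot, and variables do not carry over. Pictures are saved under pics/ and viewed, about 8 in all and at most 12, crops included, and the job is handed in when it is done.

Besides the shell and the picture viewer there is one more tool, called after "Request:" by a JSON object that holds its "method" and its "body". step_arm: Moves the arm, as the interface text tells. Its arguments: {"type":"object","properties":{"series":{"type":"array"}},"required":["series"]}

```bash
mkdir -p pics
cat > h.py <<'E'
import numpy as np, cv2
from scipy.spatial.transform import Rotation as R
from workcell import sensors, camera, robot
def cam(n,save=None):
    c=camera(n); c['name']=n
    c['f']=200/np.tan(np.radians(c['fov_y'])/2); c['Rm']=cv2.Rodrigues(np.array(c['rvec'],float))[0]
    c['t']=np.array(c['tvec'],float).ravel(); c['o']=-c['Rm'].T@c['t']
    if save: cv2.imwrite('pics/'+save,c['pixels'][:,:,::-1])
    return c
def ray(c,u,v):
    x,y=u-c['cx'],v-c['cy']
    if c['name']=='wrist':
        r=np.hypot(x,y)+1e-9; th=r/c['f']; d=np.array([np.sin(th)*x/r,np.sin(th)*y/r,np.cos(th)])
    else: d=np.array([x/c['f'],y/c['f'],1])
    return c['Rm'].T@d
def onz(c,u,v,z):
    d=ray(c,u,v); return c['o']+d*(z-c['o'][2])/d[2]
def proj(c,p):
    q=c['Rm']@np.array(p)+c['t']
    if c['name']=='wrist':
        s=np.hypot(q[0],q[1]); th=np.arctan2(s,q[2]); return c['cx']+c['f']*th*q[0]/s, c['cy']+c['f']*th*q[1]/s
    return c['cx']+c['f']*q[0]/q[2], c['cy']+c['f']*q[1]/q[2]
E
python3 - <<'E'
from h import *
o=sensors.get_obs(); print({k:np.round(v,3) for k,v in o.items()})
for n in ['top','side']:
    c=cam(n,n+'0.png'); print(n,c['f'],c['cx'],c['cy'],c['o'],c['Rm'].round(3))
E
```

```text
{'time': np.float64(0.0), 'q': array([-1.184,  0.616, -0.013,  1.425,  0.008,  1.103, -0.04 ]), 'dq': array([ 0.001,  0.   , -0.003,  0.   , -0.001,  0.001,  0.001]), 'joint_efforts': array([ 0.0000e+00, -4.6922e+01,  2.5900e-01, -1.7103e+01,  1.0000e-02,
        1.0000e-02,  0.0000e+00]), 'eef_pos': array([0.26 , 0.595, 0.199]), 'tcp_rot': array([-3.117,  1.568, -1.959]), 'contact_force': array([0.561, 0.562, 0.113]), 'wrist_torque': array([ 0.018,  0.014, -0.001]), 'width': np.float64(0.085)}
top 432.17573057683126 316.7389372346286 208.3065468041252 [0.45275703 0.01389476 1.18339348] [[ 0.007 -1.    -0.021]
 [-0.996 -0.005 -0.087]
 [ 0.087  0.021 -0.996]]
side 383.1036148793292 314.6255957246513 196.80871882034447 [ 0.37538181 -0.74979761  0.72653843] [[ 0.981 -0.194 -0.011]
 [-0.127 -0.603 -0.787]
 [ 0.146  0.774 -0.616]]
```

View pics/top0.png

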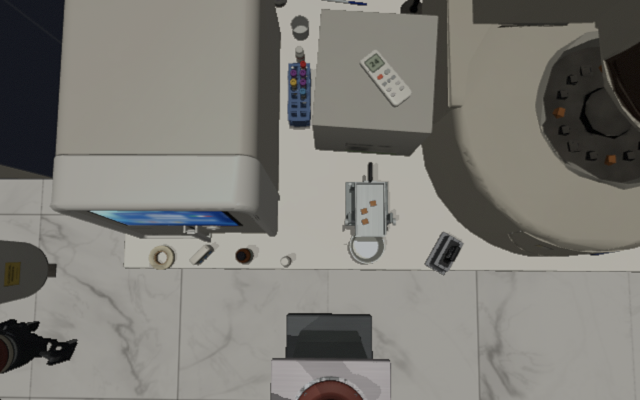

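View pics/side0.png

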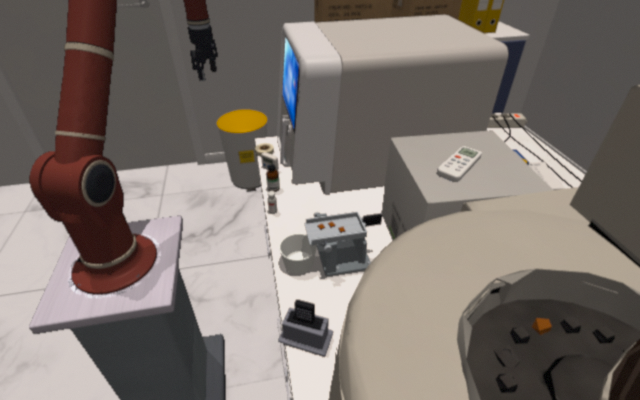

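The top view shows the tray around (370,208), its handle at (370,172), the pot at (367,248) and the holder at (444,253). The side view agrees. I'll zoom in on both.

Run:
```python
from h import *
t=cv2.imread('pics/top0.png'); s=cv2.imread('pics/side0.png')
a=cv2.resize(t[155:280,330:470],None,fx=4,fy=4,interpolation=cv2.INTER_CUBIC)
b=cv2.resize(s[200:360,265:395],None,fx=3.5,fy=3.5,interpolation=cv2.INTER_CUBIC)
cv2.imwrite('pics/a.png',a)
im=np.zeros((600,800,3),np.uint8); im[:500,:560]=a; cv2.imwrite('pics/a.png',a); cv2.imwrite('pics/b.png',b)
c=cam('top'); 
for n,u,v,z in [('handle',370,172,.13),('traymid',369,210,.1),('pot',367,248,.058),('holder',444,253,.085)]: print(n,onz(c,u,v,z).round(3))
hsv=cv2.cvtColor(t,cv2.COLOR_BGR2HSV); m=cv2.inRange(hsv,(5,100,80),(25,255,255)); m[:190]=0;m[240:]=0;m[:,:345]=0;m[:,390:]=0
for z in cv2.connectedComponentsWithStats(m)[3][1:]: print('resin',z,onz(c,*z,.105).round(4))
```

```text
handle [ 0.635 -0.094  0.13 ]
traymid [ 0.544 -0.094  0.1  ]
pot [ 0.449 -0.093  0.058]
holder [ 0.438 -0.283  0.085]
resin [372.75       202.79166667] [ 0.5616 -0.1032  0.105 ]
resin [363.85 210.9 ] [ 0.5411 -0.0809  0.105 ]
resin [364.63636364 221.04545455] [ 0.5157 -0.0828  0.105 ]
```

View pics/a.png

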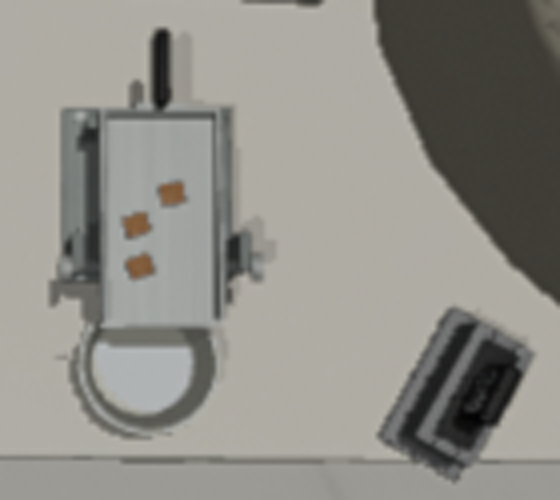

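View pics/b.png

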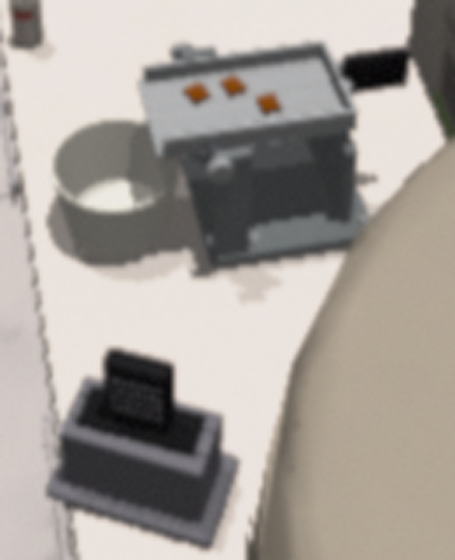

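Run:
```python
from h import *
c=cam('top'); s=cam('side')
P=lambda n,u,v,z: print(n,onz(c,330+u/4,155+v/4,z).round(4))
S=lambda n,u,v,z: print('S',n,onz(s,265+u/3.5,200+v/3.5,z).round(4))
P('lipL',103,327,.1);P('lipR',213,327,.1);P('rearL',106,117,.1);P('rearR',216,117,.1)
P('hand rear',162,30,.128);P('hand front',161,107,.128)
S('hand top front',342,60,.128);S('hand top rear',407,47,.128)
S('lipnear',162,140,.1)
for n,u,v in [('b1',455,305),('b2',533,352),('b3',460,480),('b4',380,437)]: P(n,u,v,.005)
for n,u,v in [('g1',512,358),('g2',470,425)]: P(n,u,v,.116)
for n,u,v in [('Sg1',107,352),('Sg2',172,360)]: S(n,u,v,.116)
P('potc',152,366,.058)
d=ray(s,385,205)
print('box bottom side',onz(s,385,207,0), 'boxtop',[ (z,onz(s,390,140,z).round(3)) for z in (.1,.15,.2,.25)])
print('top: bottom edge',onz(c,320,153,0),onz(c,415,155,0),[(z,onz(c,314,133,z).round(3)) for z in (.1,.2,.25)])
print('monitor box low edge', [(z,onz(c,277,230,z).round(3)) for z in (0,.1,.3)])
o=sensors.get_obs(); print(R.from_euler('xyz',o['tcp_rot']).as_matrix().round(3))
w=cam('wrist','w0.png'); print(w['f'],w['o'],w['Rm'].round(2))
```

```text
lipL [ 0.4766 -0.061   0.1   ]
lipR [ 0.4771 -0.1295  0.1   ]
rearL [ 0.6089 -0.063   0.1   ]
rearR [ 0.6092 -0.1323  0.1   ]
hand rear [ 0.6592 -0.0956  0.128 ]
hand front [ 0.6112 -0.0948  0.128 ]
S hand top front [ 0.6135 -0.0987  0.128 ]
S hand top rear [ 0.6609 -0.0949  0.128 ]
S lipnear [ 0.4848 -0.1212  0.1   ]
b1 [ 0.4951 -0.3055  0.005 ]
b2 [ 0.4637 -0.3573  0.005 ]
b3 [ 0.3777 -0.3066  0.005 ]
b4 [ 0.4059 -0.2536  0.005 ]
g1 [ 0.4589 -0.3095  0.116 ]
g2 [ 0.418  -0.2831  0.116 ]
S Sg1 [ 0.4215 -0.2933  0.116 ]
S Sg2 [ 0.4555 -0.3056  0.116 ]
potc [ 0.4526 -0.0955  0.058 ]
box bottom side [0.74225324 0.070874   0.        ] boxtop [(0.1, array([0.822, 0.281, 0.1  ])), (0.15, array([0.787, 0.198, 0.15 ])), (0.2, array([0.751, 0.116, 0.2  ])), (0.25, array([0.715, 0.034, 0.25 ]))]
top: bottom edge [0.71061288 0.0310227  0.        ] [ 0.70553936 -0.231806    0.        ] [(0.1, array([0.741, 0.045, 0.1  ])), (0.2, array([0.714, 0.042, 0.2  ])), (0.25, array([0.701, 0.041, 0.25 ]))]
monitor box low edge [(0, array([0.496, 0.148, 0.   ])), (0.1, array([0.492, 0.136, 0.1  ])), (0.3, array([0.485, 0.114, 0.3  ]))]
[[-0.001 -0.916  0.401]
 [-0.001  0.401  0.916]
 [-1.     0.    -0.001]]
309.70691628693146 [0.18284991 0.62964986 0.37408675] [[ 0.4   0.92 -0.  ]
 [ 0.87 -0.38  0.33]
 [ 0.3  -0.13 -0.95]]
```

Request:
{"method": "step_arm", "body": {"series": [[0,0,0,-0.004,-0.0377,-0.0467,0.06],[0,0,0,-0.004,-0.0377,-0.0467,0.06],[0,0,0,-0.004,-0.0377,-0.0467,0.06],[0,0,0,-0.004,-0.0377,-0.0467,0.06],[0,0,0,-0.004,-0.0377,-0.0467,0.06],[0,0,0,-0.004,-0.0377,-0.0467,0.06],[0,0,0,-0.004,-0.0377,-0.0467,0.06],[0,0,0,-0.004,-0.0377,-0.0467,0.06],[0,0,0,-0.004,-0.0377,-0.0467,0.06],[0,0,0,-0.004,-0.0377,-0.0467,0.06]]}}

```text
time: 1.55
eef_pos: [0.4192, 0.0146, 0.2406]
tcp_rot: [-0.894, 1.569, 0.264]
contact_force: [0.5, 0.7, 0.1]
width: 0.0598
```

```bash
cat >> h.py <<'E'
def pose():
    o=sensors.get_obs(); return np.array(o['eef_pos']),R.from_euler('xyz',o['tcp_rot']).as_matrix(),o
def RT(a,z):  # tool rot from approach and jaw direction
    a=np.array(a,float);a/=np.linalg.norm(a); z=np.array(z,float); z-=a*(z@a); z/=np.linalg.norm(z)
    return np.stack([a,np.cross(z,a),z],1)
def delta(p,Rg,turnfirst=False):
    q,Rc,o=pose(); rv=R.from_matrix(Rc.T@Rg).as_rotvec()
    print('pos',q.round(4),'F',np.round(o['contact_force'],1),'w',round(float(o['width']),4),'t',round(float(o['time']),2))
    print('turn',rv.round(4),'deg',np.degrees(np.linalg.norm(rv)).round(1),'shift now-frame',(Rc.T@(np.array(p)-q)).round(4),'goal-frame',(Rg.T@(np.array(p)-q)).round(4))
E
python3 - <<'E'
from h import *
yw=-.015
delta([.50,-.0955,.25],RT([0,0,-1],[-np.sin(yw),np.cos(yw),0]))
E
```

```text
pos [0.4192 0.0146 0.2406] F [0.5 0.7 0.1] w 0.0598 t 1.55
turn [-0.3974  0.0007  0.0013] deg 22.8 shift now-frame [-0.0094 -0.1182 -0.0685] goal-frame [-0.0094 -0.0824 -0.1089]
```

Request:
{"method": "step_arm", "body": {"series": [[-0.1325,0,0,0,0,0,0.05],[-0.1325,0,0,0,0,0,0.05],[-0.1325,0,0,0,0,0,0.05],[0,0,0,0,-0.045,-0.027,0.05],[0,0,0,0,-0.045,-0.027,0.05],[0,0,0,0,-0.045,-0.027,0.05],[0,0,0,0,-0.045,-0.027,0.05],[0,0,0,0,0,0,0.05]]}}

```text
time: 2.55
eef_pos: [0.5989, -0.0976, 0.2386]
tcp_rot: [3.036, 1.569, -1.696]
contact_force: [-0.7, -0.5, -0.1]
width: 0.0502
```

Run:
```python
from h import *
yw=-.015
delta([.641,-.0955,.099],RT([0,0,-1],[-np.sin(yw),np.cos(yw),0]))
w=cam('wrist','w1.png'); print(w['o'])
for n,p in [('handle front top',(.6112,-.0955,.128)),('handle rear',(.659,-.0955,.128)),('res2',(.5616,-.103,.105)),('tcp',pose()[0])]: print(n,np.round(proj(w,p),1))
```

```text
pos [ 0.5989 -0.0976  0.2386] F [-0.7 -0.5 -0.1] w 0.0502 t 2.55
turn [-0.0043 -0.0023 -0.0002] deg 0.3 shift now-frame [ 0.1396 -0.0421  0.0032] goal-frame [ 0.1396 -0.0421  0.0027]
[ 0.51402955 -0.09494955  0.41330939]
handle front top [322.9 199.9]
handle rear [323.7 243.8]
res2 [314.4 145.8]
tcp [323.2 236.2]
```

View pics/w1.png

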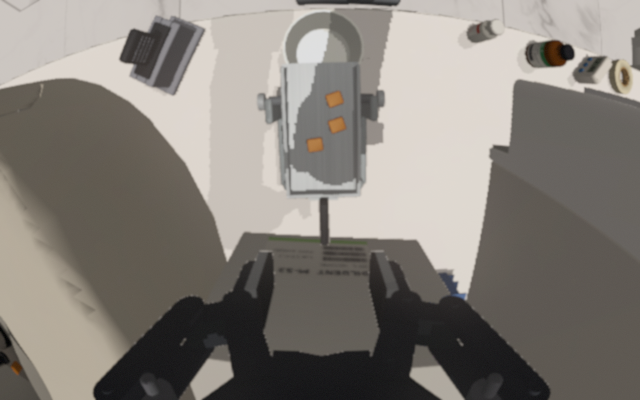

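Request:
{"method": "step_arm", "body": {"series": [[-0.004,0,0,0,-0.042,0.0035,0.045],[0,0,0,0.04,0,0,0.045],[0,0,0,0.04,0,0,0.045],[0,0,0,0.04,0,0,0.045],[0,0,0,0.02,0,0,0.045],[0,0,0,0,0,0,0.045]]}}

```text
time: 3.35
eef_pos: [0.6369, -0.0898, 0.0987]
tcp_rot: [1.267, 1.566, 2.827]
contact_force: [-0.5, -0.6, 0.3]
width: 0.0448
```

Request:
{"method": "step_arm", "body": {"series": [[0,0,0,0,0,0,0],[0,0,0,0,0,0,0],[0,0,0,0,0,0,0],[0,0,0,0,0,0,0]]}}

```text
time: 3.85
eef_pos: [0.6393, -0.0916, 0.1005]
tcp_rot: [-1.716, 1.57, -0.156]
contact_force: [0.3, -0.7, 0.9]
width: 0.0
```

Run:
```python
from h import *
p,Rc,o=pose();print(p,Rc.round(3),o['width'])
w=cam('wrist'); s=cam('side'); 
a=cv2.resize(w['pixels'][60:320,200:440],None,fx=1.6,fy=1.6); b=cv2.resize(s['pixels'][150:290,300:440],(416,416))
cv2.imwrite('pics/g.png',np.hstack([a,b])[:,:,::-1]); print(proj(w,p),proj(w,(.659,-.0945,.128)))
```

```text
[ 0.63932255 -0.09155047  0.10047667] [[ 0.001 -1.     0.011]
 [-0.     0.011  1.   ]
 [-1.    -0.001 -0.   ]] 1.4988229030271478e-05
(np.float64(319.8324701668867), np.float64(238.2878983941115)) (np.float64(315.0187779518132), np.float64(289.57810771600276))
```

View pics/g.png

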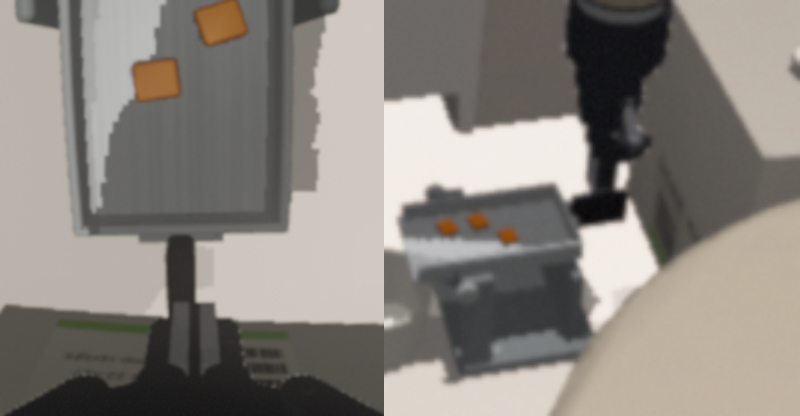

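Run:
```python
from h import *
p,Rc,o=pose()
s=cam('side');t=cam('top')
print('tcp side',proj(s,p),'at z .13',proj(s,p+[0,0,.03]))
for z in (.096,.128): print(z,[np.round(proj(s,(x,-.0955,z)),1) for x in (.613,.661)])
b=s['pixels'][195:240,345:400]; a=t['pixels'][150:200,345:395]
cv2.imwrite('pics/g2.png',np.hstack([cv2.resize(b,(440,400)[::1],fx=8,fy=8,interpolation=0),cv2.resize(a,(350,400),interpolation=0)])[:,:,::-1])
```

```text
tcp side (np.float64(371.2251517771236), np.float64(222.43977886564028)) at z .13 (np.float64(372.2360933555633), np.float64(213.07319322751988))
0.096 [array([361.2, 226.3]), array([380.2, 223.5])]
0.128 [array([362.1, 216.3]), array([381.4, 213.6])]
```

View pics/g2.png

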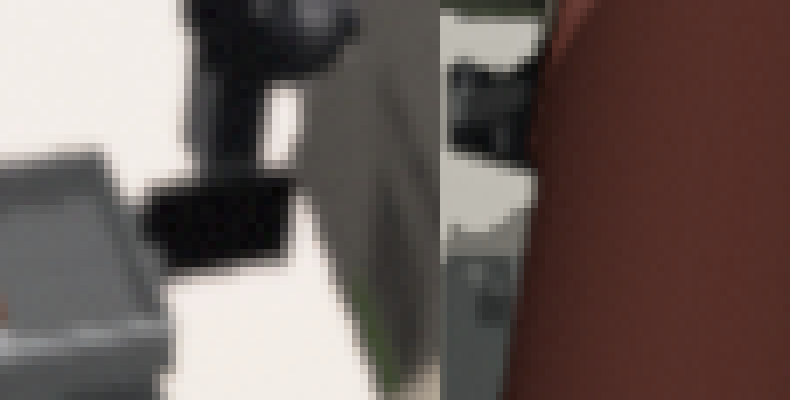

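Run:
```python
from h import *
p,Rc,o=pose(); w=cam('wrist')
for k in (0,.01,.02,.03,.04): print(k,np.round(proj(w,p-Rc[:,0]*k),1), np.round(proj(w,p-Rc[:,0]*k+Rc[:,1]*.011),1))
g=w['pixels'].astype(int)
for v in range(222,262,3): print(v,' '.join('%3d'%x for x in g[v,294:346:2].mean(1)))
```

```text
0 [319.8 238.3] [319.8 222.2]
0.01 [319.8 245.6] [319.8 228.8]
0.02 [319.7 253.7] [319.7 236.2]
0.03 [319.7 262.6] [319.7 244.5]
0.04 [319.6 272.4] [319.6 253.6]
222 177 177 176 176 152  70  45  47  48  46  46  47  45  57 137 176 177 177 177 179 194 197 197 197 197 198
225 177 177 177 177 153  70  45  46  46  46  46  47  47  53 134 176 177 177 177 179 194 197 197 197 197 197
228 177 177 178 178 168  84  45  45  45  46  45  47  47  53 134 177 177 177 177 179 194 197 197 197 197 197
231 177 177 176 177 168  85  44  46  45  47  46  47  46  51 134 177 177 177 177 179 194 197 197 197 197 197
234 177 177 177 177 168  89  45  45  46  46  45  47  47  52 134 177 177 178 178 179 194 197 197 197 198 197
237 177 177 177 177 170  93  46  46  44  46  48  47  47  50 131 177 177 177 177 179 194 198 197 197 197 197
240 176 176 178 180 171  98  45  46  46  46  45  46  45  49 142 188 189 188 189 190 195 197 197 197 197 197
243 177 177 187 197 190 121  47  46  45  45  47  46  45  49 149 197 197 197 197 197 197 197 197 197 197 197
246 177 180 194 197 190 123  46  43  45  46  45  44  44  50 148 197 197 197 197 197 197 197 197 197 198 197
249 182 194 197 197 191 131  46  59  71  71  71  72  55  46  87 122 127 127 127 128 163 197 197 197 197 197
252 190 196 197 196 193 145  49  66  78  80  79  77  59  44  46  57  77  79  79  80 147 196 197 197 197 197
255 197 197 197 196 195 155  51  67  77  79  79  77  57  43  44  56  78  79  79  81 132 191 197 198 198 197
258 149 152 153 149 149 124  50  67  76  77  77  77  57  44  44  57  77  79  78  80  95 140 150 149 149 159
261  74  57  43  40  41  42  47  70  75  77  78  78  56  42  44  56  76  79  78  79  75  53  47  45  46  51
```

Request:
{"method": "step_arm", "body": {"series": [[0,0,0,-0.05,0,0,0],[0,0,0,0,0,0,0]]}}

```text
time: 4.35
eef_pos: [0.6424, -0.0923, 0.1544]
tcp_rot: [-1.721, 1.561, -0.162]
contact_force: [0.5, -1.0, 0.3]
width: 0.0003
```

Run:
```python
from h import *
p,Rc,o=pose(); print(p,o['width'])
s=cam('side'); w=cam('wrist'); print('tcp',np.round(proj(s,p),1),np.round(proj(w,p),1),[np.round(proj(s,p+[0,0,k]),1) for k in (.01,.02,.03,.04)])
im=s['pixels'].copy(); b=im[150:230,340:420]
a=w['pixels'][200:300,270:370]
cv2.imwrite('pics/g3.png',np.hstack([cv2.resize(b,(400,400),interpolation=0),cv2.resize(a,(400,400),interpolation=0)])[:,:,::-1])
```

```text
[ 0.64237511 -0.09231507  0.15439328] 0.0003488543727432817
tcp [374.5 205.2] [319.2 242.5] [array([374.9, 201.9]), array([375.2, 198.6]), array([375.6, 195.2]), array([376. , 191.7])]
```

View pics/g3.png

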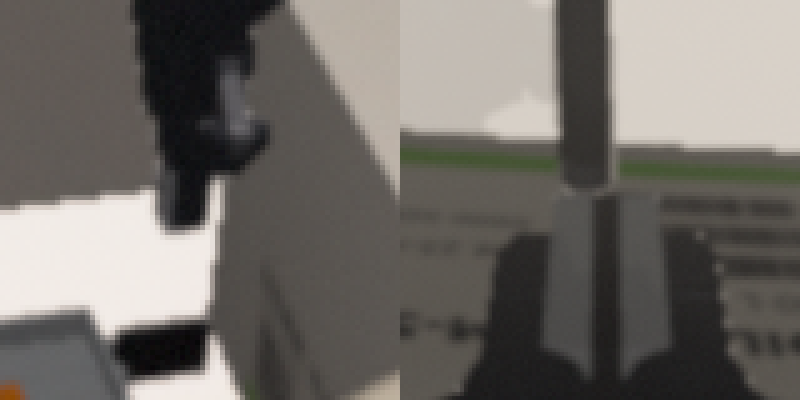

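Request:
{"method": "step_arm", "body": {"series": [[0,0,0,0,0,-0.0035,0.045],[0,0,0,0,0,0,0.045],[0,0,0,0,0,0,0.045],[0,0,0,0.035,0,0,0.045],[0,0,0,0.035,0,0,0.045],[0,0,0,0.014,0,0,0.045],[0,0,0,0,0,0,0.045]]}}

```text
time: 5.32
eef_pos: [0.6386, -0.0949, 0.0652]
tcp_rot: [1.463, 1.569, 3.023]
contact_force: [0.5, 0.4, 0.2]
width: 0.0452
```

Request:
{"method": "step_arm", "body": {"series": [[0,0,0,0,0,0,0],[0,0,0,0,0,0,0],[0,0,0,0,0,0,0],[0,0,0,0,0,0,0]]}}

```text
time: 5.82
eef_pos: [0.6402, -0.096, 0.0677]
tcp_rot: [-2.089, 1.567, -0.528]
contact_force: [-0.1, -2.8, 5.7]
width: 0.0091
```

Request:
{"method": "step_arm", "body": {"series": [[0,0,-0.05,-0.0063,-0.0016,0,0],[0,0,-0.05,-0.0063,-0.0016,0,0],[0,0,-0.05,-0.0063,-0.0016,0,0],[0,0,-0.05,-0.0063,-0.0016,0,0],[0,0,-0.05,-0.0063,-0.0016,0,0],[0,0,-0.05,-0.0063,-0.0016,0,0],[0,0,-0.05,-0.0063,-0.0016,0,0],[0,0,0,0,0,0,0]]}}

```text
time: 6.82
eef_pos: [0.644, -0.0962, 0.112]
tcp_rot: [-1.575, 1.219, -0.015]
contact_force: [-0.3, -3.6, 3.7]
width: 0.0091
```

Request:
{"method": "step_arm", "body": {"series": [[0,0,-0.04,-0.005,-0.0013,0,0],[0,0,0,0,0,0,0]]}}

```text
time: 7.08
eef_pos: [0.6437, -0.0962, 0.1167]
tcp_rot: [-1.574, 1.18, -0.015]
contact_force: [0.6, -3.7, 2.0]
width: 0.0092
```

Run:
```python
from h import *
p,Rc,o=pose(); print(p,np.arctan2(Rc[0,0],-Rc[2,0]),np.arctan2(p[2]-.1,p[0]-.514)-np.arctan2(-.0323,.126),o['contact_force'],o['wrist_torque'],o['width'])
```

```text
[ 0.64367504 -0.09619573  0.11670066] 0.3909694726334582 0.3790288823528771 [ 0.58196133 -3.72701244  2.00842509] [-0.45571363  0.17319866  0.45795661] 0.009240756851080523
```

Request:
{"method": "step_arm", "body": {"series": [[0,0,-0.03,-0.0038,-0.001,0,0],[0,0,0,0,0,0,0]]}}

```text
time: 7.32
eef_pos: [0.6432, -0.0962, 0.1203]
tcp_rot: [-1.574, 1.15, -0.015]
contact_force: [1.4, -3.8, -0.1]
width: 0.0091
```

Request:
{"method": "step_arm", "body": {"series": [[0,0,-0.015,-0.0025,-0.0005,0,0],[0,0,0,0,0,0,0]]}}

```text
time: 7.58
eef_pos: [0.643, -0.0962, 0.1219]
tcp_rot: [-1.574, 1.135, -0.015]
contact_force: [6.7, -5.0, -6.1]
width: 0.0091
```

Run:
```python
from h import *
p,Rc,o=pose(); print(p,np.arctan2(Rc[0,0],-Rc[2,0]),np.arctan2(p[2]-.1,p[0]-.514)-np.arctan2(-.0323,.126),o['contact_force'],o['wrist_torque'],o['width'])
```

```text
[ 0.64304968 -0.09624433  0.12192916] 0.4353301093087983 0.419265632851888 [ 6.7313857  -4.9659546  -6.06478465] [-0.65853057  0.04775844  0.38490626] 0.009100868397525337
```

Request:
{"method": "step_arm", "body": {"series": [[0,0,0,-0.0025,0,0,0],[0,0,0,0,0,0,0]]}}

```text
time: 7.82
eef_pos: [0.6429, -0.0963, 0.1221]
tcp_rot: [-1.575, 1.136, -0.016]
contact_force: [16.7, -5.1, -20.3]
width: 0.009
```

Run:
```python
from h import *
p,Rc,o=pose(); print(p,np.arctan2(p[2]-.1,p[0]-.514)-np.arctan2(-.0323,.126))
```

```text
[ 0.64292859 -0.09627545  0.12208796] 0.4206175482949464
```

Request:
{"method": "step_arm", "body": {"series": [[0,0,0,0.001,0,0,0.04],[0,0,0,0,0,0,0.04],[0,0,0,0,0,0,0.04],[0,0,0,-0.04,0,0,0.04],[0,0,0,-0.05,0,0,0.06],[0,0,0.14,-0.05,0,0,0.06],[0,0,0.14,0,0,0,0.06],[0,0,0.14,0,0,0,0.06],[0,0,0,0,0,0,0.06]]}}

```text
time: 8.95
eef_pos: [0.5882, -0.0927, 0.243]
tcp_rot: [-1.517, 1.533, 0.046]
contact_force: [-0.1, 0.0, -0.8]
width: 0.06
```

Run:
```python
from h import *
g1=np.array([.4589,-.3095]);g2=np.array([.418,-.2831]);h1=np.array([.4555,-.3056]);h2=np.array([.4215,-.2933])
b=np.array([[.4951,-.3055],[.4637,-.3573],[.3777,-.3066],[.4059,-.2536]])
print('base centre',b.mean(0),'long dirs',[np.degrees(np.arctan2(*(q[::-1]))) for q in (b[0]-b[3],b[1]-b[2],g1-g2)], [np.linalg.norm(q) for q in (b[0]-b[3],b[1]-b[2],b[0]-b[1])])
yd=np.radians(-31); j=[np.sin(-yd),np.cos(yd),0]
print(j)
delta([.438,-.296,.25],RT([0,0,-1],j))
```

```text
base centre [ 0.4356  -0.30575] long dirs [np.float64(-30.19249546780278), np.float64(-30.520832856121256), np.float64(-32.84130325442619)] [np.float64(0.10320004844960104), np.float64(0.09983230939931223), np.float64(0.060573921781571984)]
[np.float64(0.5150380749100542), np.float64(0.8571673007021123), 0]
pos [ 0.5882 -0.0927  0.243 ] F [-0.1  0.  -0.8] w 0.06 t 8.95
turn [0.5331 0.0119 0.0359] deg 30.6 shift now-frame [-0.013   0.1482 -0.2044] goal-frame [-0.007   0.024  -0.2516]
```

Request:
{"method": "step_arm", "body": {"series": [[0.178,0,0,0,0.03,-0.01,0.06],[0.178,0,0,0,0.03,-0.01,0.06],[0.178,0,0,0,0.03,-0.02,0.06],[0,0.012,0.036,0,0.03,-0.03,0.06],[0,0,0,0,-0.022,-0.046,0.06],[0,0,0,0,-0.022,-0.046,0.06],[0,0,0,0,-0.022,-0.046,0.06],[0,0,0,0,-0.022,-0.046,0.06],[0,0,0,0,0,0,0.06]]}}

```text
time: 10.07
eef_pos: [0.4253, -0.3334, 0.2363]
tcp_rot: [0.702, 1.564, 1.719]
contact_force: [-1.2, 0.7, 0.4]
width: 0.06
```

Run:
```python
from h import *
yd=np.radians(-30.5); j=[np.sin(-yd),np.cos(yd),0]
delta([.438,-.297,.25],RT([0,0,-1],j))
w=cam('wrist','w3.png')
for p in [(.4385,-.2975,.116),(.4356,-.3058,.005),(.4385,-.2975,.059)]: print(np.round(proj(w,p),1))
p,Rc,_=pose(); print('tcp',proj(w,p))
a=w['pixels'][60:310,170:470]
cv2.imwrite('pics/w3c.png',cv2.resize(a,(780,650)[:2],interpolation=2)[:600,:,::-1])
```

```text
pos [ 0.4253 -0.3334  0.2363] F [-1.2  0.7  0.4] w 0.06 t 10.07
turn [-0.0208  0.0051 -0.0042] deg 1.3 shift now-frame [-0.0134  0.0084  0.0377] goal-frame [-0.0137  0.0076  0.0378]
[358.  178.4]
[341.6 158.8]
[352.1 166.1]
tcp (np.float64(326.2200876939077), np.float64(237.83134277798112))
```

View pics/w3c.png

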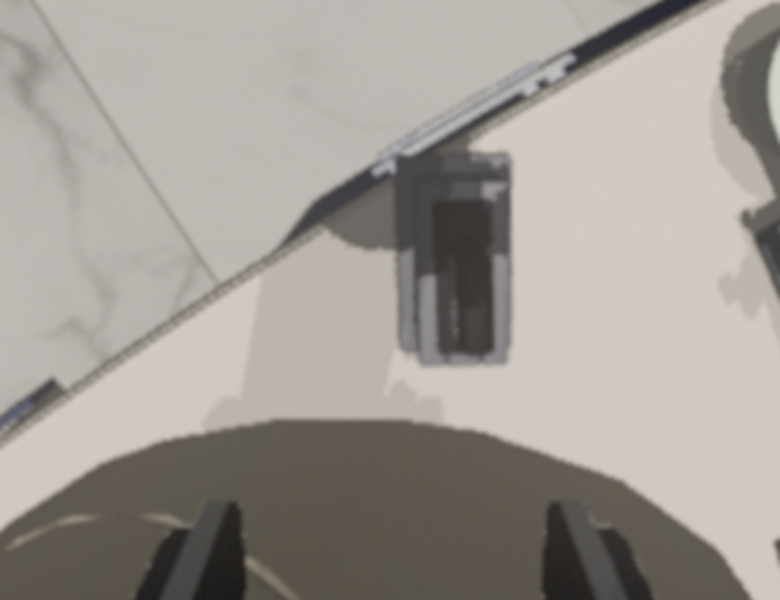

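Run:
```python
from h import *
w=cam('wrist')
a=onz(w,347.9,166.7,.064);b=onz(w,352.3,173.8,.116);print(a,b)
g=w['pixels'].astype(int).mean(2)
print('cols',list(zip(range(325,372,1),g[176,325:372].astype(int))))
print('cols flange',list(zip(range(330,372,1),g[148,330:372].astype(int))))
print('rows',list(zip(range(130,206),g[130:206,353].astype(int))))
for x in (-.013,0,.013): print(x)
```

```text
[ 0.43664818 -0.29811285  0.064     ] [ 0.43275775 -0.29636264  0.116     ]
cols [(325, np.int64(119)), (326, np.int64(103)), (327, np.int64(99)), (328, np.int64(114)), (329, np.int64(129)), (330, np.int64(138)), (331, np.int64(142)), (332, np.int64(139)), (333, np.int64(123)), (334, np.int64(93)), (335, np.int64(71)), (336, np.int64(68)), (337, np.int64(67)), (338, np.int64(66)), (339, np.int64(72)), (340, np.int64(76)), (341, np.int64(69)), (342, np.int64(58)), (343, np.int64(54)), (344, np.int64(53)), (345, np.int64(55)), (346, np.int64(56)), (347, np.int64(57)), (348, np.int64(56)), (349, np.int64(56)), (350, np.int64(54)), (351, np.int64(56)), (352, np.int64(56)), (353, np.int64(55)), (354, np.int64(56)), (355, np.int64(74)), (356, np.int64(107)), (357, np.int64(134)), (358, np.int64(140)), (359, np.int64(140)), (360, np.int64(137)), (361, np.int64(130)), (362, np.int64(128)), (363, np.int64(156)), (364, np.int64(188)), (365, np.int64(200)), (366, np.int64(201)), (367, np.int64(201)), (368, np.int64(201)), (369, np.int64(201)), (370, np.int64(201)), (371, np.int64(201))]
cols fl
[... 1827 characters left out ...]
3)), (174, np.int64(54)), (175, np.int64(54)), (176, np.int64(55)), (177, np.int64(55)), (178, np.int64(58)), (179, np.int64(61)), (180, np.int64(61)), (181, np.int64(62)), (182, np.int64(61)), (183, np.int64(62)), (184, np.int64(62)), (185, np.int64(60)), (186, np.int64(61)), (187, np.int64(61)), (188, np.int64(61)), (189, np.int64(61)), (190, np.int64(60)), (191, np.int64(62)), (192, np.int64(60)), (193, np.int64(61)), (194, np.int64(60)), (195, np.int64(66)), (196, np.int64(84)), (197, np.int64(111)), (198, np.int64(128)), (199, np.int64(136)), (200, np.int64(151)), (201, np.int64(178)), (202, np.int64(195)), (203, np.int64(200)), (204, np.int64(200)), (205, np.int64(200))]
-0.013
0
0.013
```

Run:
```python
from h import *
w=cam('wrist');t=cam('top'); print(w['o'])
for z in (0,.1,.15,.2,.25): print(z,onz(w,170+350/2.6,60+420/2.6,z)[:2].round(3),onz(w,170+480/2.6,60+432/2.6,z)[:2].round(3),'top',[onz(t,330+u/4,155+v/4,z)[:2].round(3) for u,v in ((555,300),(500,250),(430,160))])
yd=np.radians(-30.5); j=[np.sin(-yd),np.cos(yd),0]
delta([.438,-.298,.05],RT([0,0,-1],j))
```

```text
[ 0.3551514  -0.28582954  0.41124627]
0 [ 0.49  -0.391] [ 0.534 -0.333] top [array([ 0.499, -0.374]), array([ 0.533, -0.338]), array([ 0.594, -0.292])]
0.1 [ 0.457 -0.365] [ 0.491 -0.321] top [array([ 0.495, -0.342]), array([ 0.526, -0.308]), array([ 0.582, -0.266])]
0.15 [ 0.441 -0.352] [ 0.469 -0.316] top [array([ 0.493, -0.325]), array([ 0.523, -0.293]), array([ 0.576, -0.253])]
0.2 [ 0.425 -0.34 ] [ 0.447 -0.31 ] top [array([ 0.491, -0.309]), array([ 0.519, -0.279]), array([ 0.57, -0.24])]
0.25 [ 0.408 -0.327] [ 0.425 -0.304] top [array([ 0.489, -0.292]), array([ 0.516, -0.264]), array([ 0.564, -0.227])]
pos [ 0.429  -0.3269  0.2363] F [-0.1  0.6  0. ] w 0.0598 t 10.28
turn [-0.0092  0.0095 -0.0059] deg 0.8 shift now-frame [0.1866 0.006  0.0276] goal-frame [0.1863 0.0069 0.0295]
```

Request:
{"method": "step_arm", "body": {"series": [[-0.009,0.009,-0.006,0,0.006,0.0285,0.045],[0,0,0,0.04,0,0,0.045],[0,0,0,0.05,0,0,0.045],[0,0,0,0.04,0,0,0.045],[0,0,0,0.02,0,0,0.045],[0,0,0,0,0,0,0.045],[0,0,0,0,0,0,0.045]]}}

```text
time: 11.15
eef_pos: [0.4395, -0.3012, 0.0877]
tcp_rot: [-1.911, 1.568, -0.873]
contact_force: [0.7, -0.2, 1.1]
width: 0.0448
```

Run:
```python
from h import *
yd=np.radians(-30.5); j=[np.sin(-yd),np.cos(yd),0]
delta([.438,-.298,.05],RT([0,0,-1],j))
```

```text
pos [ 0.4395 -0.3012  0.0877] F [ 0.7 -0.2  1.1] w 0.0448 t 11.15
turn [-0.0006 -0.0009  0.0025] deg 0.2 shift now-frame [0.0377 0.003  0.002 ] goal-frame [0.0377 0.0029 0.002 ]
```

Request:
{"method": "step_arm", "body": {"series": [[0,0,0,0.02,0.003,0.002,0.045],[0,0,0,0.0175,0,0,0.045],[0,0,0,0,0,0,0.045]]}}

```text
time: 11.52
eef_pos: [0.4371, -0.298, 0.0495]
tcp_rot: [-2.683, 1.57, -1.646]
contact_force: [0.0, 0.6, 0.4]
width: 0.0451
```

Request:
{"method": "step_arm", "body": {"series": [[0,0,0,0,0,0,0],[0,0,0,0,0,0,0],[0,0,0,0,0,0,0],[0,0,0,0,0,0,0]]}}

```text
time: 12.02
eef_pos: [0.4376, -0.2994, 0.0503]
tcp_rot: [-2.073, 1.567, -1.037]
contact_force: [-0.7, 0.1, 4.9]
width: 0.0134
```

Run:
```python
from h import *
yd=np.radians(-30.5); j=[np.sin(-yd),np.cos(yd),0]
delta([.438,-.298,.05],RT([0,0,-1],j))
```

```text
pos [ 0.4376 -0.2994  0.0503] F [-0.7  0.1  4.9] w 0.0134 t 12.03
turn [-0.0024 -0.0017  0.0031] deg 0.2 shift now-frame [0.0003 0.0004 0.0014] goal-frame [0.0003 0.0004 0.0014]
```

Request:
{"method": "step_arm", "body": {"series": [[0,0,0,-0.02,0,0,0],[0,0,0,-0.04,0,0,0],[0,0,0,-0.04,0,0,0],[0,0,0,0,0,0,0],[0,0,0,0,0.012,0.042,0],[0,0,0,0,0.012,0.042,0],[0,0,0,0.04,0,0,0],[0,0,0,0.03,0,0,0],[0,0,0,0,0,0,0],[0,0,0,0,0,0,0]]}}

```text
time: 13.28
eef_pos: [0.4592, -0.2141, 0.0792]
tcp_rot: [-2.695, 1.569, -1.659]
contact_force: [-0.1, 0.6, -1.2]
width: 0.013
```

Run:
```python
from h import *
yd=np.radians(-30.5); j=[np.sin(-yd),np.cos(yd),0]
delta([.46,-.215,.05],RT([0,0,-1],j))
```

```text
pos [ 0.4592 -0.2141  0.0792] F [-0.1  0.6 -1.2] w 0.013 t 13.28
turn [-0.0025 -0.0013  0.0006] deg 0.2 shift now-frame [ 0.0292 -0.0011 -0.0003] goal-frame [ 0.0292 -0.0012 -0.0003]
```

Request:
{"method": "step_arm", "body": {"series": [[0,0,0,0.02,0,0,0],[0,0,0,0.02,0,0,0],[0,0,0,0,0,0,0],[0,0,0,0,0,0,0]]}}

```text
time: 13.78
eef_pos: [0.46, -0.2145, 0.0402]
tcp_rot: [-1.905, 1.568, -0.869]
contact_force: [-0.2, -0.2, -0.3]
width: 0.0136
```

Request:
{"method": "step_arm", "body": {"series": [[0,0,0,0.002,0,0,0],[0,0,0,0,0,0,0]]}}

```text
time: 14.02
eef_pos: [0.4594, -0.214, 0.0375]
tcp_rot: [-2.216, 1.569, -1.179]
contact_force: [0.7, -0.7, -1.1]
width: 0.0132
```

Request:
{"method": "step_arm", "body": {"series": [[0,0,0,0.0015,0,0,0],[0,0,0,0,0,0,0]]}}

```text
time: 14.28
eef_pos: [0.459, -0.2138, 0.0354]
tcp_rot: [-2.956, 1.57, -1.92]
contact_force: [0.9, 0.3, -0.7]
width: 0.0131
```

Request:
{"method": "step_arm", "body": {"series": [[0,0,0,0.0015,0,0,0],[0,0,0,0,0,0,0]]}}

```text
time: 14.52
eef_pos: [0.4589, -0.2138, 0.0338]
tcp_rot: [-3.099, 1.57, -2.062]
contact_force: [-0.0, 0.1, -0.9]
width: 0.0133
```

Request:
{"method": "step_arm", "body": {"series": [[0,0,0,0.0015,0,0,0],[0,0,0,0,0,0,0]]}}

```text
time: 14.78
eef_pos: [0.4589, -0.2138, 0.0323]
tcp_rot: [-3.059, 1.57, -2.023]
contact_force: [0.0, 0.0, -0.2]
width: 0.0134
```

Request:
{"method": "step_arm", "body": {"series": [[0,0,0,0.0015,0,0,0],[0,0,0,0,0,0,0]]}}

```text
time: 15.02
eef_pos: [0.4589, -0.2138, 0.0308]
tcp_rot: [-3.032, 1.57, -1.996]
contact_force: [-0.1, -0.3, -1.9]
width: 0.0131
```

Request:
{"method": "step_arm", "body": {"series": [[0,0,0,0.0015,0,0,0],[0,0,0,0,0,0,0]]}}

```text
time: 15.28
eef_pos: [0.4589, -0.2138, 0.0293]
tcp_rot: [-3.001, 1.569, -1.965]
contact_force: [0.7, -0.1, -2.3]
width: 0.0135
```

Request:
{"method": "step_arm", "body": {"series": [[0,0,0,0.0015,0,0,0],[0,0,0,0,0,0,0]]}}

```text
time: 15.52
eef_pos: [0.459, -0.2139, 0.0279]
tcp_rot: [-2.927, 1.57, -1.891]
contact_force: [-0.7, 0.9, -1.0]
width: 0.0132
```

Request:
{"method": "step_arm", "body": {"series": [[0,0,0,0.0015,0,0,0],[0,0,0,0,0,0,0]]}}

```text
time: 15.78
eef_pos: [0.4592, -0.214, 0.0275]
tcp_rot: [-2.161, 1.57, -1.124]
contact_force: [-1.5, 1.4, 7.7]
width: 0.0134
```

Request:
{"method": "step_arm", "body": {"series": [[0,0,0,0.0015,0,0,0],[0,0,0,0,0,0,0]]}}

```text
time: 16.02
eef_pos: [0.4593, -0.214, 0.0265]
tcp_rot: [-1.928, 1.569, -0.892]
contact_force: [-2.0, 1.9, 11.5]
width: 0.0136
```

Request:
{"method": "step_arm", "body": {"series": [[0,0,0,-0.04,0,0,0],[0,0,0,-0.06,0,0,0],[0,0,0,-0.06,0,0,0],[0,0,0,-0.05,0,0,0],[0,0,0,0,0,0,0]]}}

```text
time: 16.65
eef_pos: [0.4614, -0.2151, 0.2391]
tcp_rot: [-1.53, 1.56, -0.494]
contact_force: [-0.2, -0.3, -0.9]
width: 0.0133
```

```bash
cat >> h.py <<'E'
TH=.42; YW=-.015
def tray(s,y,h):   # tray-frame point -> world
    Rt=R.from_euler('z',YW).as_matrix()@R.from_euler('y',-TH).as_matrix()
    return np.array([.514,-.095,.1])+Rt@[s,y,h]
def scr(s,h,E=.027,y=0.):
    Rt=R.from_euler('z',YW).as_matrix()@R.from_euler('y',-TH).as_matrix()
    Rg=RT(-Rt[:,2],Rt[:,0]); return tray(s,y,h)-Rg[:,0]*E,Rg
def inv(E=.027):
    p,Rc,o=pose(); Rt=R.from_euler('z',YW).as_matrix()@R.from_euler('y',-TH).as_matrix()
    e=Rt.T@(p+Rc[:,0]*E-np.array([.514,-.095,.1])); f=Rt.T@np.array(o['contact_force'])
    print('edge tray',e.round(4),'F tray',f.round(2),'t',round(float(o['time']),2))
E
python3 - <<'E'
from h import *
delta(*scr(.072,.08)); print(np.round(pose()[2]['q'],2))
E
```

```text
pos [ 0.4614 -0.2151  0.2391] F [-0.2 -0.3 -0.9] w 0.0133 t 16.65
turn [ 1.0369 -0.3745 -0.2116] deg 64.3 shift now-frame [ 0.0122 -0.0031  0.1411] goal-frame [0.0407 0.1209 0.0616]
[ 0.13  0.36  0.37  1.78 -0.15  1.01  1.59]
```

Request:
{"method": "step_arm", "body": {"series": [[0.148,-0.0535,-0.0302,0,0,0,0],[0.148,-0.0535,-0.0302,0,0,0,0],[0.148,-0.0535,-0.0302,0,0,0,0],[0.148,-0.0535,-0.0302,0,0,0,0],[0.148,-0.0535,-0.0302,0,0,0,0],[0.148,-0.0535,-0.0302,0,0,0,0],[0.148,-0.0535,-0.0302,0,0,0,0],[0,0,0,0,0,0,0]]}}

```text
time: 17.65
eef_pos: [0.4568, -0.2123, 0.233]
tcp_rot: [0.014, 1.165, 0.0]
contact_force: [-0.1, 0.1, -0.0]
width: 0.0133
```

Run:
```python
from h import *
delta(*scr(.072,.08)); inv(); print(np.round(pose()[2]['q'],2))
```

```text
pos [ 0.4568 -0.2123  0.233 ] F [-0.1  0.1 -0. ] w 0.0133 t 17.65
turn [-0.0002 -0.0141 -0.0059] deg 0.9 shift now-frame [0.0368 0.1179 0.0688] goal-frame [0.0371 0.1181 0.0683]
edge tray [ 0.0033 -0.1179  0.1171] F tray [-0.08  0.11  0.03] t 17.65
[ 0.14  0.22  0.47  2.12 -0.62  0.57  1.06]
```

Request:
{"method": "step_arm", "body": {"series": [[0,-0.014,-0.006,0,0.03,0.02,0],[0,0,0,0,0.05,0.03,0],[0,0,0,0,0.038,0.018,0],[0,0,0,0.037,0,0,0],[0,0,0,0,0,0,0],[0,0,0,0,0,0,0]]}}

```text
time: 18.4
eef_pos: [0.538, -0.0983, 0.229]
tcp_rot: [-0.007, 1.147, -0.024]
contact_force: [-0.4, 0.0, -1.6]
width: 0.0128
```

Run:
```python
from h import *
delta(*scr(.072,.02)); inv(); print(np.round(pose()[2]['q'],2))
w=cam('wrist'); s=cam('side')
a=cv2.resize(w['pixels'][100:350,170:470],(480,400)); b=cv2.resize(s['pixels'][170:270,290:390],(400,400)[:2])[:,:320]
for n,q in [('c0',tray(-.037,.034,0)),('c1',tray(-.037,-.034,0)),('c2',tray(.095,.034,0)),('c3',tray(.095,-.034,0))]: print(n,np.round(proj(w,q)),np.round(proj(s,q)))
cv2.imwrite('pics/t1.png',np.hstack([a,b])[:,:,::-1])
```

```text
pos [ 0.538  -0.0983  0.229 ] F [-0.4  0.  -1.6] w 0.0128 t 18.4
turn [-0.0012  0.0037  0.0039] deg 0.3 shift now-frame [ 0.061   0.0031 -0.0028] goal-frame [ 0.061   0.0029 -0.0026]
edge tray [ 0.0747 -0.003   0.081 ] F tray [-1.07  0.01 -1.31] t 18.4
[-0.19  0.27  0.47  2.07 -0.49  0.45  0.63]
c0 [206. 152.] [305. 228.]
c1 [213. 218.] [310. 247.]
c2 [343. 150.] [354. 205.]
c3 [342. 218.] [361. 223.]
```

View pics/t1.png

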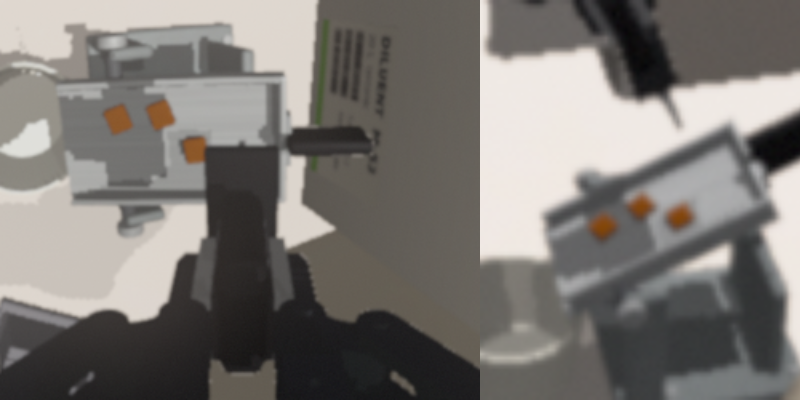

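Run:
```python
from h import *
w=cam('wrist'); s=cam('side')
# edge 61.7 below origin; flange bottom 26 below -> .0357 above edge
for dx in (-.013,.013): print([np.round(proj(w,tray(.0747+dx,-.003+.035,.081+h)),1) for h in (.0357,.0407)])
print('edge side',[np.round(proj(s,tray(.0747,y,.081)),1) for y in (-.029,-.003,.023)])
```

```text
[array([297.9, 188.2]), array([297.3, 190.9])]
[array([344.1, 188. ]), array([344.8, 190.7])]
edge side [array([339.8, 202.3]), array([337.1, 195. ]), array([334.5, 188.2])]
```

Request:
{"method": "step_arm", "body": {"series": [[0,0.004,0.004,0.03,0.003,-0.0026,0],[0,0,0,0.035,0,0,0],[0,0,0,0,0,0,0],[0,0,0,0,0,0,0]]}}

```text
time: 19.1
eef_pos: [0.5627, -0.0951, 0.1698]
tcp_rot: [0.003, 1.149, -0.013]
contact_force: [0.4, 0.2, -0.8]
width: 0.0134
```

Run:
```python
from h import *
delta(*scr(.072,.0)); inv()
```

```text
pos [ 0.5627 -0.0951  0.1698] F [ 0.4  0.2 -0.8] w 0.0134 t 19.1
turn [-0.0012  0.0021 -0.0007] deg 0.1 shift now-frame [ 0.0169 -0.0006 -0.001 ] goal-frame [ 0.0169 -0.0006 -0.001 ]
edge tray [0.073  0.0006 0.0169] F tray [ 0.04  0.19 -0.91] t 19.1
```

Request:
{"method": "step_arm", "body": {"series": [[0,0,0,0.013,0,0,0],[0,0,0,0,0,0,0],[0,0,0,0,0,0,0]]}}

```text
time: 19.48
eef_pos: [0.5679, -0.0944, 0.1569]
tcp_rot: [0.004, 1.15, -0.011]
contact_force: [-0.2, -0.2, -1.3]
width: 0.0132
```

Request:
{"method": "step_arm", "body": {"series": [[0,0,0,0.0005,0,0,0],[0,0,0,0.0005,0,0,0],[0,0,0,0,0,0,0]]}}

```text
time: 19.85
eef_pos: [0.5683, -0.0943, 0.1558]
tcp_rot: [0.004, 1.15, -0.011]
contact_force: [0.8, 0.5, -0.2]
width: 0.0137
```

Run:
```python
from h import *
inv()
```

```text
edge tray [0.0724 0.0015 0.0018] F tray [ 0.59  0.52 -0.52] t 19.85
```

Request:
{"method": "step_arm", "body": {"series": [[0,0,0,0.0006,0,0,0],[0,0,0,0,0,0,0]]}}

```text
time: 20.1
eef_pos: [0.5685, -0.0944, 0.1552]
tcp_rot: [0.004, 1.15, -0.011]
contact_force: [0.3, 0.4, -0.9]
width: 0.0134
```

Request:
{"method": "step_arm", "body": {"series": [[0,0,0,0.0006,0,0,0],[0,0,0,0,0,0,0]]}}

```text
time: 20.35
eef_pos: [0.5688, -0.0944, 0.1546]
tcp_rot: [0.004, 1.15, -0.011]
contact_force: [-0.6, -0.2, -0.7]
width: 0.0135
```

Run:
```python
from h import *
inv()
```

```text
edge tray [0.0723 0.0015 0.0005] F tray [-0.88 -0.19 -0.42] t 20.35
```

Request:
{"method": "step_arm", "body": {"series": [[0,0,0,0.0005,0,0,0],[0,0,0,0,0,0,0]]}}

```text
time: 20.6
eef_pos: [0.569, -0.0944, 0.1542]
tcp_rot: [0.004, 1.15, -0.011]
contact_force: [0.4, -0.3, -0.7]
width: 0.0132
```

Request:
{"method": "step_arm", "body": {"series": [[0,0,0,0.0005,0,0,0],[0,0,0,0,0,0,0]]}}

```text
time: 20.85
eef_pos: [0.5692, -0.0944, 0.1537]
tcp_rot: [0.004, 1.15, -0.011]
contact_force: [-0.1, 0.3, -0.7]
width: 0.0131
```

Run:
```python
from h import *
inv()
```

```text
edge tray [ 0.0723  0.0015 -0.0004] F tray [-0.4   0.28 -0.64] t 20.85
```

Request:
{"method": "step_arm", "body": {"series": [[0,0,0,0.0005,0,0,0],[0,0,0,0,0,0,0]]}}

```text
time: 21.1
eef_pos: [0.5693, -0.0944, 0.1535]
tcp_rot: [0.004, 1.15, -0.011]
contact_force: [-1.0, -0.4, 1.4]
width: 0.0134
```

Request:
{"method": "step_arm", "body": {"series": [[0,0,0,0.0005,0,0,0],[0,0,0,0,0,0,0]]}}

```text
time: 21.35
eef_pos: [0.5695, -0.0945, 0.1533]
tcp_rot: [0.004, 1.15, -0.011]
contact_force: [-4.7, -1.3, 5.0]
width: 0.0134
```

Run:
```python
from h import *
inv()
```

```text
edge tray [ 0.0724  0.0014 -0.001 ] F tray [-2.23 -1.34  6.51] t 21.35
```

Request:
{"method": "step_arm", "body": {"series": [[0,0,0,-0.0004,0,0,0],[0,0,0,0,0,-0.004,0],[0,0,0,0,0,-0.004,0],[0,0,0,0,0,0,0]]}}

```text
time: 21.85
eef_pos: [0.562, -0.0945, 0.15]
tcp_rot: [0.004, 1.15, -0.012]
contact_force: [-0.9, -0.3, 3.1]
width: 0.0131
```

Run:
```python
from h import *
inv(); print(pose()[1][:,2], tray(1,0,0)-tray(0,0,0))
```

```text
edge tray [ 0.0642  0.0013 -0.0009] F tray [ 0.49 -0.31  3.18] t 21.85
[ 0.91271029 -0.01447584  0.40835079] [ 0.91298622 -0.01369582  0.40776045]
```

Request:
{"method": "step_arm", "body": {"series": [[0,0,0,-0.0001,0,-0.004,0],[0,0,0,0,0,-0.005,0],[0,0,0,0,0,-0.005,0],[0,0,0,0,0,0,0]]}}

```text
time: 22.35
eef_pos: [0.5482, -0.0941, 0.1438]
tcp_rot: [0.005, 1.152, -0.01]
contact_force: [-3.2, 0.2, 4.1]
width: 0.0134
```

Run:
```python
from h import *
inv()
```

```text
edge tray [ 0.0491  0.0015 -0.0009] F tray [-1.24  0.2   5.02] t 22.35
```

Request:
{"method": "step_arm", "body": {"series": [[0,0,0,-0.0002,0,-0.005,0],[0,0,0,0,0,-0.005,0],[0,0,0,-0.0001,0,-0.005,0],[0,0,0,0,0,-0.005,0],[0,0,0,0,0,0,0]]}}

```text
time: 22.98
eef_pos: [0.5296, -0.0937, 0.1356]
tcp_rot: [0.006, 1.153, -0.009]
contact_force: [-2.2, -0.6, 0.9]
width: 0.013
```

Run:
```python
from h import *
inv()
```

```text
edge tray [ 0.0287  0.0016 -0.0008] F tray [-1.6  -0.68  1.73] t 22.98
```

Request:
{"method": "step_arm", "body": {"series": [[0,0,0,0,0,-0.005,0],[0,0,0,0,0,-0.005,0],[0,0,0,0,0,-0.005,0],[0,0,0,0,0,-0.005,0],[0,0,0,0,0,0,0]]}}

```text
time: 23.6
eef_pos: [0.5115, -0.0935, 0.1277]
tcp_rot: [0.006, 1.152, -0.01]
contact_force: [-2.6, -0.2, -0.1]
width: 0.0134
```

```bash
cat >> h.py <<'E'
def resin():
    for n in ('wrist','side'):
        c=cam(n); hsv=cv2.cvtColor(c['pixels'],cv2.COLOR_RGB2HSV); m=cv2.inRange(hsv,(5,120,70),(25,255,255))
        st=cv2.connectedComponentsWithStats(m); Rt=R.from_euler('z',YW).as_matrix()@R.from_euler('y',-TH).as_matrix()
        for a,z in zip(st[2][1:],st[3][1:]):
            if a[4]<6 : continue
            d=ray(c,*z); nrm=Rt[:,2]; q=c['o']+d*((tray(0,0,.005)-c['o'])@nrm)/(d@nrm)
            e=Rt.T@(q-np.array([.514,-.095,.1]))
            if abs(e[1])<.08 and -.2<e[0]<.12: print(n,z.round(1),'area',a[4],'box',a[:4],'tray',e.round(4))
E
python3 - <<'E'
from h import *
inv(); resin()
E
```

```text
edge tray [ 0.0089  0.0016 -0.0007] F tray [-2.38 -0.24  0.95] t 23.6
wrist [287.7 206.4] area 438 box [277 195  22  23] tray [-0.014  0.015  0.005]
side [313.6 228.4] area 17 box [312 226   4   6] tray [-0.0155  0.013   0.005 ]
side [320.8 232. ] area 21 box [319 230   5   5] tray [-0.0009 -0.0086  0.005 ]
```

Request:
{"method": "step_arm", "body": {"series": [[0,0,0,0.0002,0,-0.005,0],[0,0,0,0,0,-0.005,0],[0,0,0,0,0,-0.005,0],[0,0,0,0,0,-0.005,0],[0,0,0,0,0,0,0]]}}

```text
time: 24.32
eef_pos: [0.4937, -0.0933, 0.1197]
tcp_rot: [0.005, 1.151, -0.011]
contact_force: [-2.6, -0.5, 3.4]
width: 0.0131
```

Run:
```python
from h import *
inv(); resin()
```

```text
edge tray [-0.0106  0.0014 -0.0008] F tray [-0.96 -0.55  4.13] t 24.32
wrist [288.3 203.8] area 425 box [278 193  21  22] tray [-0.0331  0.0167  0.005 ]
side [306.5 231.5] area 8 box [306 230   2   4] tray [-0.0346  0.0138  0.005 ]
side [313.4 235.4] area 21 box [311 233   5   6] tray [-0.0205 -0.0087  0.005 ]
```

Request:
{"method": "step_arm", "body": {"series": [[0,0,0,0,0,-0.005,0],[0,0,0,0,0,-0.005,0],[0,0,0,0,0,-0.005,0],[0,0,0,0,0,-0.005,0],[0,0,0,0,0,-0.005,0],[0,0,0,0,0,-0.003,0],[0,0,0,0,0,0,0]]}}

```text
time: 25.3
eef_pos: [0.4701, -0.0937, 0.1149]
tcp_rot: [0.011, 1.163, -0.004]
contact_force: [-0.1, 0.1, -1.6]
width: 0.0133
```

Run:
```python
from h import *
inv(); resin()
```

```text
edge tray [-0.0343  0.0008  0.0045] F tray [-0.76  0.15 -1.43] t 25.3
wrist [274.  175.4] area 200 box [268 168  13  16] tray [-0.0666  0.0345  0.005 ]
wrist [287.4 178.9] area 73 box [285 170   6  18] tray [-0.0575  0.032   0.005 ]
wrist [284.4 198.3] area 204 box [278 191  14  16] tray [-0.06    0.0182  0.005 ]
side [304.3 254.2] area 30 box [301 251   8   7] tray [-0.0522 -0.0521  0.005 ]
```

Run:
```python
from h import *
w=cam('wrist','w5.png'); s=cam('side')
for u,v in [(274,175.4),(287.4,178.9),(284.4,198.3)]: print([onz(w,u,v,z).round(3) for z in (.008,.09)])
print(np.round(pose()[2]['q'],2), pose()[1].round(3))
a=cv2.resize(w['pixels'][120:270,200:350],(400,400)); b=cv2.resize(s['pixels'][190:280,270:360],(400,400))
cv2.imwrite('pics/t2.png',np.hstack([a,b])[:,:,::-1])
```

```text
[array([ 0.47 , -0.078,  0.008]), array([ 0.449, -0.057,  0.09 ])]
[array([ 0.483, -0.083,  0.008]), array([ 0.458, -0.06 ,  0.09 ])]
[array([ 0.479, -0.101,  0.008]), array([ 0.455, -0.073,  0.09 ])]
[ 0.33  0.38 -0.16  2.36 -1.19  0.01  1.37] [[ 0.398  0.014  0.917]
 [-0.002  1.    -0.014]
 [-0.917  0.004  0.398]]
```

View pics/t2.png

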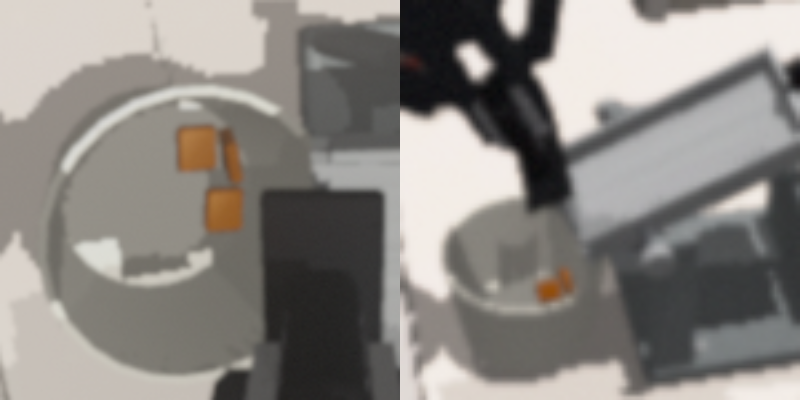

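Request:
{"method": "step_arm", "body": {"series": [[0,0,0,-0.018,0,0.008,0],[0,0,0,-0.037,0,0.016,0],[0,0,0,-0.037,0,0.016,0],[0,0,0,-0.02,0,0.03,0],[0,0,0,0,0,0,0]]}}

```text
time: 26.12
eef_pos: [0.496, -0.0934, 0.2297]
tcp_rot: [-0.001, 1.152, -0.008]
contact_force: [0.2, 0.4, -1.1]
width: 0.0133
```

Run:
```python
from h import *
yd=np.radians(-30.5); j=[np.sin(-yd),np.cos(yd),0]
delta([.4376,-.2994,.24],RT([0,0,-1],j)); print(np.round(pose()[2]['q'],2))
```

```text
pos [ 0.496  -0.0934  0.2297] F [ 0.2  0.4 -1.1] w 0.0133 t 26.12
turn [-1.0295  0.3792  0.2189] deg 64.1 shift now-frame [-0.0325 -0.2064 -0.0478] goal-frame [-0.0103 -0.0543 -0.2071]
[-0.4   0.23  0.73  2.17 -0.62  0.47  0.79]
```

Request:
{"method": "step_arm", "body": {"series": [[0,0,0,0,-0.05,0,0],[0,0,0,0,-0.05,0,0],[-0.147,0.0542,0.0313,0,0,0,0],[-0.147,0.0542,0.0313,0,0,0,0],[-0.147,0.0542,0.0313,0,0,0,0],[-0.147,0.0542,0.0313,0,0,0,0],[-0.147,0.0542,0.0313,0,0,0,0],[-0.147,0.0542,0.0313,0,0,0,0],[-0.147,0.0542,0.0313,0,0,0,0],[0,0,0,0,0,0,0]]}}

```text
time: 27.38
eef_pos: [0.492, -0.1923, 0.225]
tcp_rot: [1.563, 1.561, 2.598]
contact_force: [-0.9, -0.4, -0.5]
width: 0.0133
```

Run:
```python
from h import *
yd=np.radians(-30.5); j=[np.sin(-yd),np.cos(yd),0]
delta([.4376,-.2994,.20],RT([0,0,-1],j)); print(np.round(pose()[2]['q'],2))
```

```text
pos [ 0.492  -0.1923  0.225 ] F [-0.9 -0.4 -0.5] w 0.0133 t 27.38
turn [-0.0029  0.0001 -0.01  ] deg 0.6 shift now-frame [ 0.0249 -0.0081 -0.1199] goal-frame [ 0.025  -0.0075 -0.1199]
[-0.03  0.44  0.54  1.74 -0.26  1.04  1.64]
```

Request:
{"method": "step_arm", "body": {"series": [[-0.003,0,-0.01,0,-0.0025,-0.04,0],[0,0,0,0,-0.0025,-0.04,0],[0,0,0,0,-0.0025,-0.04,0],[0,0,0,0.025,0,0,0],[0,0,0,0.025,0,0,0],[0,0,0,0,0,0,0],[0,0,0,0,0,0,0]]}}

```text
time: 28.25
eef_pos: [0.4374, -0.3016, 0.1777]
tcp_rot: [-1.824, 1.566, -0.788]
contact_force: [-0.1, -1.0, -0.1]
width: 0.0133
```

Run:
```python
from h import *
yd=np.radians(-30.5); j=[np.sin(-yd),np.cos(yd),0]
delta([.4376,-.2994,.0503],RT([0,0,-1],j)); print(np.round(pose()[2]['q'],2))
```

```text
pos [ 0.4374 -0.3016  0.1777] F [-0.1 -1.  -0.1] w 0.0133 t 28.25
turn [-0.0026 -0.0012  0.0045] deg 0.3 shift now-frame [0.1274 0.0015 0.0021] goal-frame [0.1274 0.001  0.002 ]
[ 0.21  0.5   0.53  1.81 -0.31  0.91  1.91]
```

Request:
{"method": "step_arm", "body": {"series": [[-0.0026,0,0.0045,0.025,0.001,0.002,0],[0,0,0,0.03,0,0,0],[0,0,0,0.02,0,0,0],[0,0,0,0,0,0,0],[0,0,0,0,0,0,0]]}}

```text
time: 28.88
eef_pos: [0.4387, -0.3, 0.1037]
tcp_rot: [-2.233, 1.568, -1.193]
contact_force: [-0.9, 0.1, -0.9]
width: 0.013
```

Run:
```python
from h import *
yd=np.radians(-30.5); j=[np.sin(-yd),np.cos(yd),0]
delta([.4376,-.2994,.0503],RT([0,0,-1],j))
```

```text
pos [ 0.4387 -0.3     0.1037] F [-0.9  0.1 -0.9] w 0.013 t 28.88
turn [ 0.0015 -0.0017  0.0022] deg 0.2 shift now-frame [0.0533 0.0014 0.    ] goal-frame [ 0.0534  0.0013 -0.0001]
```

Request:
{"method": "step_arm", "body": {"series": [[0,0,0.002,0.015,0.0013,0,0],[0,0,0,0.015,0,0,0],[0,0,0,0.01,0,0,0],[0,0,0,0,0,0,0],[0,0,0,0,0,0,0]]}}

```text
time: 29.5
eef_pos: [0.4363, -0.2986, 0.062]
tcp_rot: [2.084, 1.567, 3.124]
contact_force: [-0.3, -1.0, -0.9]
width: 0.0133
```

Request:
{"method": "step_arm", "body": {"series": [[0,0,0,0.006,0,0,0],[0,0,0,0.003,0,0,0],[0,0,0,0,0,0,0]]}}

```text
time: 29.88
eef_pos: [0.4363, -0.2986, 0.0529]
tcp_rot: [2.127, 1.567, -3.116]
contact_force: [0.2, -0.7, -1.6]
width: 0.0132
```

Run:
```python
from h import *
yd=np.radians(-30.5); j=[np.sin(-yd),np.cos(yd),0]
delta([.4376,-.2994,.0503],RT([0,0,-1],j))
```

```text
pos [ 0.4363 -0.2986  0.0529] F [ 0.2 -0.7 -1.6] w 0.0132 t 29.88
turn [ 0.0017 -0.002  -0.0032] deg 0.2 shift now-frame [ 0.0026 -0.0015 -0.    ] goal-frame [ 0.0026 -0.0015 -0.    ]
```

Request:
{"method": "step_arm", "body": {"series": [[0,0,0,0.001,-0.0015,0,0],[0,0,0,0.001,0,0,0],[0,0,0,0,0,0,0]]}}

```text
time: 30.25
eef_pos: [0.4379, -0.2995, 0.0512]
tcp_rot: [2.244, 1.568, -2.999]
contact_force: [-0.9, -1.8, -0.8]
width: 0.0131
```

Request:
{"method": "step_arm", "body": {"series": [[0,0,0,0.0007,0,0,0],[0,0,0,0,0,0,0]]}}

```text
time: 30.5
eef_pos: [0.438, -0.2995, 0.0506]
tcp_rot: [2.297, 1.568, -2.946]
contact_force: [-0.8, -1.3, -0.4]
width: 0.0133
```

Request:
{"method": "step_arm", "body": {"series": [[0,0,0,0.0007,0,0,0],[0,0,0,0,0,0,0]]}}

```text
time: 30.75
eef_pos: [0.4381, -0.2996, 0.0502]
tcp_rot: [2.291, 1.568, -2.952]
contact_force: [-1.0, -1.1, 3.0]
width: 0.0131
```

Request:
{"method": "step_arm", "body": {"series": [[0,0,0,0.0007,0,0,0],[0,0,0,0,0,0,0]]}}

```text
time: 31.0
eef_pos: [0.4381, -0.2996, 0.0502]
tcp_rot: [2.256, 1.569, -2.987]
contact_force: [-2.3, -1.1, 7.6]
width: 0.0132
```

Request:
{"method": "step_arm", "body": {"series": [[0,0,0,0,0,0,0.045],[0,0,0,0,0,0,0.045],[0,0,0,0,0,0,0.045],[0,0,0,-0.02,0,0,0.045],[0,0,0,-0.05,0,0,0.045],[0,0,0,-0.06,0,0,0.045],[0,0,0,-0.05,0,0,0.045],[0,0,0,0,0.03,-0.05,0.045],[0,0,0,0,0,0,0.045],[0,0,0,0,0,0,0.045]]}}

```text
time: 32.25
eef_pos: [0.3873, -0.3266, 0.229]
tcp_rot: [1.698, 1.568, 2.738]
contact_force: [0.1, -0.0, 0.4]
width: 0.0452
```

Run:
```python
from h import *
p,_,o=pose(); print(p,o['contact_force'],o['time'],o['dq'].round(3) if hasattr(o['dq'],'round') else o['dq'])
w=cam('wrist'); s=cam('side'); t=cam('top'); 
a=cv2.resize(w['pixels'][60:260,220:420],(390,390)); b=cv2.resize(s['pixels'][180:360,260:440],(400,400))[:390]
cv2.imwrite('pics/end.png',np.hstack([a,b])[:,:,::-1])
for n,q in [('c2',tray(.095,.034,0)),('c3',tray(.095,-.034,0)),('c1',tray(-.037,-.034,0)),('fin rear top',tray(.147,0,.028)),('scraper top',(.438,-.298,.116)),('pot',(.4526,-.0955,.058))]:
  u,v=proj(s,q); u2,v2=proj(w,q); print(n,'end.png side',round(390+(u-260)/.45),round((v-180)/.45),'wrist',round((u2-220)*1.95),round((v2-60)*1.95))
old=cv2.imread('pics/top0.png')[:,:,::-1]; d=np.abs(old.astype(int)-t['pixels']).max(2)
for n,(x,y) in {'bottle':(244,255),'timer':(202,254),'dropper':(286,261),'holder':(444,253)}.items(): print(n,'diff',d[y-14:y+14,x-14:x+14].max(), d[y-14:y+14,x-14:x+14].mean().round(2))
```

```text
[ 0.38731417 -0.32660851  0.22904467] [ 0.05040591 -0.01253675  0.4423224 ] 32.25 [-0.016  0.016 -0.026 -0.01  -0.001 -0.001  0.001]
c2 end.png side 598 55 wrist 709 340
c3 end.png side 615 96 wrist 637 393
c1 end.png side 501 149 wrist 554 205
fin rear top end.png side 643 36 wrist 719 441
scraper top end.png side 489 269 wrist 294 304
pot end.png side 471 149 wrist 557 137
bottle diff 6 4.39
timer diff 6 4.86
dropper diff 6 5.06
holder diff 72 11.61
```

View pics/end.png

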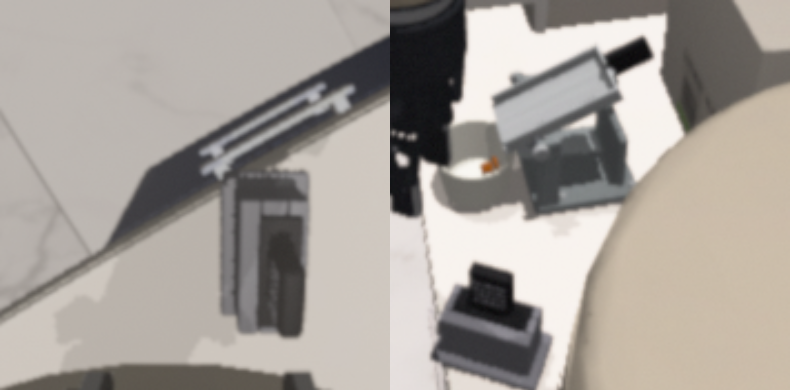

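```bash
python3 -c "
from workcell import robot; print(robot.close_job())"
```

```text
the job is handed in; nothing more can be done
None
```

I tipped the tray up to its stop and swept all three resin pieces off the lip into the pot. I then put the scraper back in its holder and handed the job in at about 32 s of the 64 s allowed.

**Last checks**
- **Resin:** the pictures taken just after the sweep showed all three pieces in the pot, two flat and one leaning on the wall, and the tray floor clear. The final side view still shows amber in the pot.
- **Tray:** it stands tilted. The handle reached about 0.42 rad with the force rising sharply, so it was at the stop. In the final view the fin's rear end and the rear wall lie within a few picture pixels of where a 0.42 rad tilt puts them. The floor height I felt did not change along the sweep, so I saw no sinking.
- **Scraper:** it seated at the same height it was taken from, within 0.1 mm, and looks upright in the slot. Feeling for the blade on the worktop reached about 12.5 N, so the blade may have slid in by up to 1 mm.
- **Bystanders:** the bottle, timer and dropper bottle are unchanged between the first and last top images. The pot's rim is where I first measured it, by eye.

**What disagreed or fell short**
- **Finger position:** the finger tips showed about 27 mm short of the reported TCP in two cameras. My first grip on the handle therefore closed on nothing, without harm, and I corrected for it afterwards.
- **Pressing force:** the first touch of the blade on the tray briefly reached about 7 N, right at the sink limit. I backed off at once and swept at about 2 to 6 N.
- **Sweep end:** the arm hit a wrist joint limit at the end, so the blade rose about 5 mm and stopped some 3 mm short of the lip edge. The pieces had gone over by then.

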